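Fill two gift tubes with round soaps up to the line

TASK

Fill both clear gift tubes in the packing stand with the round soaps waiting on its deck, so that in each tube the soaps lie flat on one another and the topmost is level with the dark line; the tubes hold different numbers already, so see how many each still lacks. Leave the other things on the table where they stand.

Things in the scene. Friction and masses are not known exactly. Their poses are not given: they have to be found in the camera images.
- stand: Fixed wooden stand, 414 mm along y, 76 along x; origin on the table under its centre. Flat deck 46 mm up: a straight lane along y, 63 mm wide between lips 8 mm above the deck. Round holes of 60 mm through the deck centred at y = +163 and -163 mm (near edges at y = +-133); a soap pushed over one drops into the tube below. End boards 14 mm above the deck, inner faces at y = +-197 mm
- tube_a: Fixed clear tube, upright under one of the stand's two holes (which one varies); origin on the table under its centre; 65 mm across inside, inner floor 4 mm up, rim 40 mm up, just under the deck. A thin dark line round it 34 mm up marks the filling height, level with the top of a third soap. It already holds two soaps (top at 24 mm), so it lacks one
- tube_b: Same tube with the same line 34 mm up, under the stand's other hole. It already holds one soap (top at 14 mm), so it lacks two
- round_1: Flat round guest soap, a cream disc 54 mm across and 10 mm thick, 30 g; origin at its centre, z along its axis. At the start it waits on the deck nearest the stand's +y end
- round_2: Flat round guest soap, a cream disc 54 mm across and 10 mm thick, 30 g; origin at its centre, z along its axis. At the start it waits on the deck near the middle; the gaps between the three waiting soaps are 36 to 52 mm
- round_3: Flat round guest soap, a cream disc 54 mm across and 10 mm thick, 30 g; origin at its centre, z along its axis. At the start it waits on the deck nearest the stand's -y end
- round_4: Flat round guest soap, a cream disc 54 mm across and 10 mm thick, 30 g; origin at its centre, z along its axis. At the start it lies lowest in tube_a
- round_5: Flat round guest soap, a cream disc 54 mm across and 10 mm thick, 30 g; origin at its centre, z along its axis. At the start it lies second in tube_a
- round_6: Flat round guest soap, a cream disc 54 mm across and 10 mm thick, 30 g; origin at its centre, z along its axis. At the start it lies lowest in tube_b
- soap_bar: Bystander: wrapped soap bar, 52x78x26 mm, lying flat behind the stand
- candle_tin: Bystander: closed round candle tin, 64 mm across, 45 mm high, behind the stand
- mug: Bystander: cream mug, 84 mm high, to the right
- glass_candle: Bystander: painted glass candle, 66 mm across, 101 mm high, to the right
- bell: Bystander: counter bell, 82 mm across, 61 mm high, to the left
- glass_dish: Bystander: round glass dish, 93 mm across, 20 mm high, to the left
Not all that is in view belongs to the job. What is shaped like the round_2 but blue is not meant.

How it is judged (in metres and radians):
At the end, for the whole second after the job is handed in: Each tube holds three soaps: one waiting soap on top of the two in tube_a, the other two on top of the one in tube_b, those already there in place; each flat within 0.10 rad, within 8 mm of the tube's axis and 3.5 mm of its layer's height (top at the line), all at rest (((horizontal distance between round_1 and tube_a below 0.008 m and z of round_1 in the frame of tube_a between 0.0255 and 0.0325 m and angle between the z axis of round_1 and the z axis of tube_a, either way round below 0.1 rad) or (horizontal distance between round_2 and tube_a below 0.008 m and z of round_2 in the frame of tube_a between 0.0255 and 0.0325 m and angle between the z axis of round_2 and the z axis of tube_a, either way round below 0.1 rad) or (horizontal distance between round_3 and tube_a below 0.008 m and z of round_3 in the frame of tube_a between 0.0255 and 0.0325 m and angle between the z axis of round_3 and the z axis of tube_a, either way round below 0.1 rad)) and ((horizontal distance between round_1 and tube_b below 0.008 m and z of round_1 in the frame of tube_b between 0.0155 and 0.0225 m and angle between the z axis of round_1 and the z axis of tube_b, either way round below 0.1 rad) or (horizontal distance between round_2 and tube_b below 0.008 m and z of round_2 in the frame of tube_b between 0.0155 and 0.0225 m and angle between the z axis of round_2 and the z axis of tube_b, either way round below 0.1 rad) or (horizontal distance between round_3 and tube_b below 0.008 m and z of round_3 in the frame of tube_b between 0.0155 and 0.0225 m and angle between the z axis of round_3 and the z axis of tube_b, either way round below 0.1 rad)) and ((horizontal distance between round_1 and tube_b below 0.008 m and z of round_1 in the frame of tube_b between 0.0255 and 0.0325 m and angle between the z axis of round_1 and the z axis of tube_b, either way round below 0.1 rad) or (horizontal distance between round_2 and tube_b below 0.008 m and z of round_2 in the frame of tube_b between 0.0255 and 0.0325 m and angle between the z axis of round_2 and the z axis of tube_b, either way round below 0.1 rad) or (horizontal distance between round_3 and tube_b below 0.008 m and z of round_3 in the frame of tube_b between 0.0255 and 0.0325 m and angle between the z axis of round_3 and the z axis of tube_b, either way round below 0.1 rad)) and horizontal distance between each of round_4, round_5 and tube_a below 0.008 m and z of round_4 in the frame of tube_a between 0.0055 and 0.0125 m and angle between the z axis of each of round_4, round_5 and the z axis of tube_a, either way round below 0.1 rad and z of round_5 in the frame of tube_a between 0.0155 and 0.0225 m and horizontal distance between round_6 and tube_b below 0.008 m and z of round_6 in the frame of tube_b between 0.0055 and 0.0125 m and angle between the z axis of round_6 and the z axis of tube_b, either way round below 0.1 rad and linear speed of each of round_1, round_2, round_3, round_4, round_5, round_6 below 0.02 m/s); the robot touches nothing.
It fails at once if a bystander (soap bar, tin, mug, candle, bell or dish) was moved by more than 30 mm (distance of any of soap_bar, candle_tin, mug, glass_candle, bell, glass_dish from where it was at the start of the episode above 0.03 m).
It also fails if it takes over 38 s, if anything falls off the work surface, if the arm or the gripper's body presses on something with over 40 N, if the wrist force passes 120 N, or if a joint passes its speed limit or range.

ROBOT

A 6-joint arm with a two-finger parallel gripper is mounted at the origin on a cart in front of the work surface, level with it; the furniture and walls round the work are solid. World frame = base frame: x ahead of the robot, y to its left, z up, the work surface at z = 0. Lengths are in mm, angles in rad, forces in N, time in s.
With the tool pointing down it reaches from about 225 to 725 mm from the base axis. Payload 3.1 kg.
Tool frame: the origin (TCP) lies between the finger pads; the fingertips stand 11 mm ahead of it and the grasp point (between the pads) lies 8 mm behind it; z points along the fingers, y is the direction in which the jaws open and shut (so a half turn about z gives the same grasp; the last joint's range is limited). The gripper opens to 85 mm and grips with 20 to 120 N. Pads are 22 mm wide; open, the fingers measure 114 mm over their backs; the gripper's body (76 mm by 85 mm) begins 54 mm behind the grasp point. The pads swing forward as they close: fully open they stand 13 mm farther back than shut.
Start: joints at [-1.318, 0.048, 0.099, 1.622, 0, 1.443], TCP at [195.108, -487.391, 242.312] pointing down, gripper open.
Joint ranges: [-2.91, 2.91], [-0.99, 1.94], [-1.21, 1.42], [-2.12, 2.29], [-1.49, 1.47], [-3.14, 3.14]. Speed limits (rad/s): [2.79, 2.79, 3.14, 3.14, 3.14, 3.14].

INTERFACE

Orientations are given as a rotation vector (axis times angle).
In Python, from station import bot gives the robot as it stands.
- The arm moves only by the tool play_rows, never from a script. Its argument "increments" is a list of rows, each a list of 7 numbers: the gripper's target within -1 to 1 (shut at 1, half-way at 0, fully open at -1), then the shift along the tool's x, y, z in units of 25 mm (1.0 is 25 mm), then the turn, a rotation vector about the tool's x, y, z in units of 8 degrees (1.0 is 8 degrees). In form: [[grip, x, y, z, ax, ay, az], ...]. A call has 1 to 12 rows; each row is the pose to reach, as a shift and turn from the pose commanded when the call began, along the tool's axes at that moment; what a row does not reach only later rows make up. A row lasts 1/10 s, in which the tool goes at most 50 mm and 8.59 degrees, less where a joint would pass 70% of its speed; a pose out of reach is approached as far as the arm can. A call with a gripper value outside its range is refused whole. The fingers move at their own pace and stop on an object; the grip force is fixed at half the most. Time passes only in rows, so rows that repeat a pose let the fingers close. It gives the time, the measured TCP pose, the force and the opening at its end, in the units of the state.
- bot.sense(): the state, without advancing time (a new reading comes with each control period).
- bot.camera(name): name is "side" or "top"; returns a dict with "pixels" (400x640x3 uint8, red, green, blue), "intrinsics" (3x3 intrinsics, pixels), "R" (3x3) and "t" (3): a world point X has camera coordinates R X + t. Camera axes: x right, y down, z forward; pixel columns grow to the right and rows downward; lengths in mm; the calibration is good to about 2 mm. A picture is of the moment at which its call begins. There is no depth.
- bot.close_job(): hands the job in, once; it reports no verdict.
The state is a dict: "t": time; "joints": joint angles; "dq": joint speeds; "joint_efforts": joint torques, N m; "tool_pos": TCP position; "eef_rot": TCP orientation; "force": force on the tool from outside, world axes, zero at the start; "wrist_torque": the same for the moment, N m; "width": finger opening in mm.
Only numpy, scipy, OpenCV 4.12 (cv2) and the standard library are available. Lean on these libraries where they do the work, as an engineer would, in place of code of your own. Each camera call takes 0.05 s, during which the arm holds its last target.

## Working session

There is one attempt and no reset: what is moved stays moved. The work goes in short steps, Python scripts to look and compute and a tool call to move; the robot and the scene stay as the last step left them, time stands still between calls to the robot, and variables do not carry over. Pictures are saved under pics/ and viewed, and the job is handed in when it is done.

Besides the shell and the picture viewer there is one more tool, called as name(argument=value, ...) on one line, values as JSON. play_rows: Moves the arm, as the interface text tells. Its arguments: {"type":"object","properties":{"increments":{"type":"array"}},"required":["increments"]}

```bash
mkdir -p pics
python3 - <<'E'
from station import bot
import cv2
print(bot.sense())
for n in ("side","top"):
    c=bot.camera(n); cv2.imwrite(f"pics/{n}0.png",c["pixels"][:,:,::-1]); print(n,c["intrinsics"],c["R"],c["t"])
E
```

```text
{'t': 0.0, 'joints': array([-1.31782312e+00,  4.87481911e-02,  9.75833583e-02,  1.62198951e+00,
        1.90228163e-05,  1.44297821e+00]), 'dq': array([ 0.00038899, -0.00084589, -0.000375  ,  0.00154147, -0.00013361,
        0.00275887]), 'joint_efforts': array([ 5.46792362e-04, -3.38781345e+01,  3.20014465e+01,  2.03294400e-02,
       -2.15659370e-04, -4.79704852e-06]), 'tool_pos': array([ 194.95647186, -486.83053123,  241.11119684]), 'eef_rot': array([-3.08251025e+00, -5.94092677e-01,  2.01660193e-04]), 'force': array([-0.03704594, -0.00427831,  0.47748005]), 'wrist_torque': array([-0.0113833 ,  0.030232  , -0.02686947]), 'width': 84.96542831599099}
side [[412.76332685   0.         314.72603465]
 [  0.         412.76332685 195.32167796]
 [  0.           0.           1.        ]] [[-0.89030897 -0.45534292 -0.00357305]
 [-0.21581478  0.42885518 -0.8772156 ]
 [ 0.40096623 -0.7802218  -0.48008334]] [529.10061184 191.05504507 954.4762572 ]
top [[472.35628832   0.         315.67688704]
 [  0.         472.35628832 189.36138032]
 [  0.           0.           1.        ]] [[-7.71023488e-03 -9.99969257e-01 -1.42744959e-03]
 [-9.93744251e-01  7.82126780e-03 -1.11405522e-01]
 [ 1.11413262e-01  5.59557078e-04 -9.93774004e-01]] [ -10.06517454  602.48839187 1304.36976502]
```

View pics/top0.png

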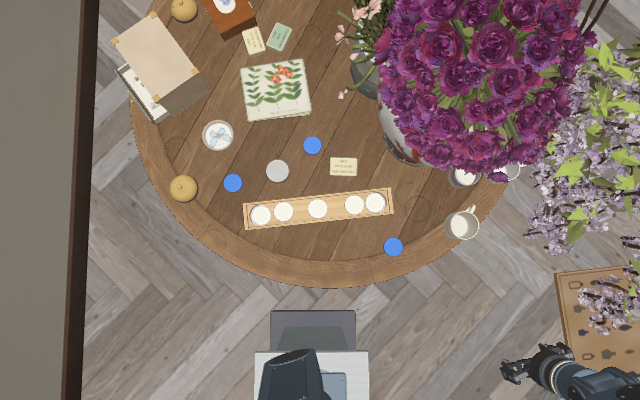

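View pics/side0.png

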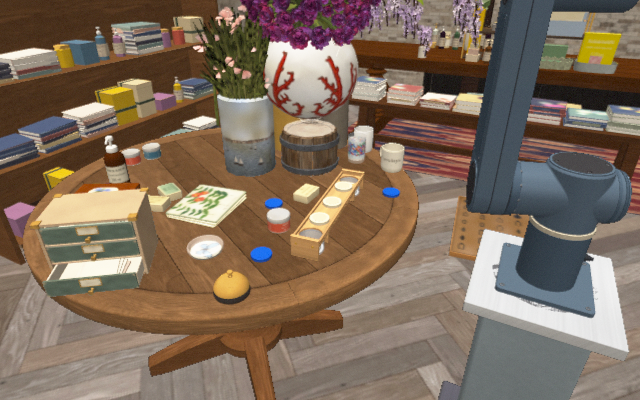

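```bash
cat > h.py <<'E'
import numpy as np, cv2
def ray(c,u,v,z):
    K,R,t=map(np.array,(c["intrinsics"],c["R"],c["t"]))
    o=-R.T@t; d=R.T@np.linalg.inv(K)@[u,v,1]
    return o+d*(z-o[2])/d[2]
def proj(c,X):
    p=np.array(c["R"])@X+c["t"]; p=np.array(c["intrinsics"])@p; return p[:2]/p[2]
E
python3 - <<'E'
import cv2
a=cv2.imread('pics/top0.png')[175:245,230:410]; b=cv2.resize(a,None,fx=4.4,fy=4.4,interpolation=cv2.INTER_CUBIC); cv2.imwrite('pics/topz.png',b)
a=cv2.imread('pics/side0.png')[155:265,280:380]; b=cv2.resize(a,None,fx=5,fy=5,interpolation=cv2.INTER_CUBIC); cv2.imwrite('pics/sidez.png',b)
E
```

```text
(no output)
```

View pics/topz.png

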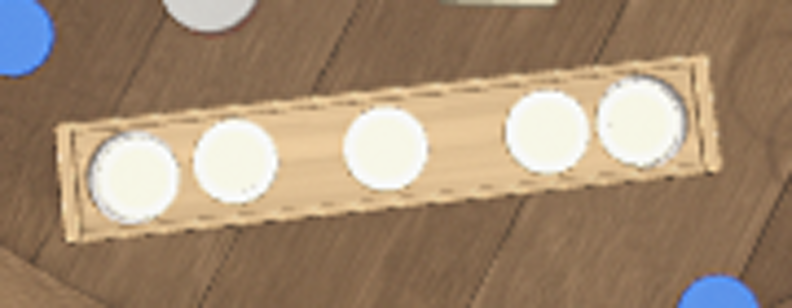

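View pics/sidez.png

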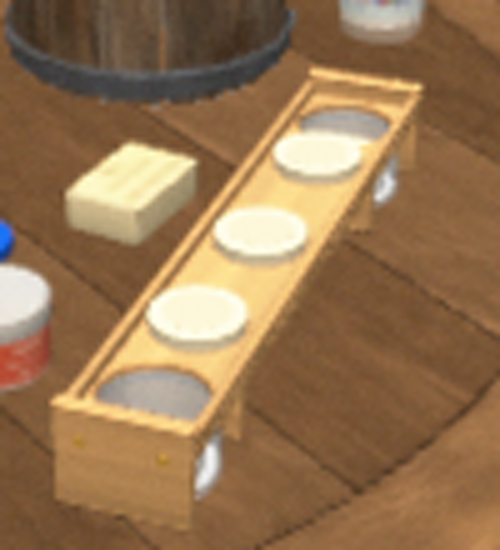

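Run:
```python
from station import bot
import numpy as np,cv2
from h import *
c=bot.camera("top"); s=bot.camera("side")
im=c["pixels"]
print("campos",-c["R"].T@c["t"],-s["R"].T@s["t"])
hsv=cv2.cvtColor(im,cv2.COLOR_RGB2HSV)
m=((hsv[...,2]>215)&(hsv[...,1]<45)).astype(np.uint8); m[:180]=0;m[235:]=0;m[:,:235]=0;m[:,400:]=0
n,l,st,ce=cv2.connectedComponentsWithStats(m)
for i in range(1,n):
    if st[i,4]>50: print(st[i],ce[i],ray(c,*ce[i],56),ray(c,*ce[i],24),ray(c,*ce[i],14))
# stand: outer corners from zoom
sc=4.4
for u,v in [(57,124),(708,55),(720,168),(70,242)]:
    print(ray(c,230+(u+.5)/sc-.5,175+(v+.5)/sc-.5,60))
```

```text
campos [ 453.31768079  -15.5069575  1363.35493124] [129.58277209 903.69045643 627.71512439]
[366 193  19  20 298] [374.69127517 202.45302013] [ 562.02932474 -178.30480363   56.        ] [ 564.69024912 -182.28959074   24.        ] [ 565.52178799 -183.53483671   14.        ]
[345 195  19  20 285] [353.96842105 204.43157895] [ 556.97284103 -120.69543916   56.        ] [ 559.50999834 -123.27012743   24.        ] [ 560.30286001 -124.07471752   14.        ]
[308 199  19  19 289] [317.16608997 208.21453287] [547.2552965  -18.49418851  56.        ] [549.55459842 -18.56730668  24.        ] [550.27313027 -18.5901561   14.        ]
[274 202  19  19 288] [283.05902778 211.13888889] [539.8760631   76.07950839  56.        ] [541.99474423  78.32126144  24.        ] [542.65683209  79.02180927  14.        ]
[251 205  20  21 316] [260.33544304 215.10443038] [529.37570084 138.99704998  56.        ] [531.23736563 142.77882961  24.        ] [531.81913587 143.96063574  14.        ]
[563.60940497 187.8990265   60.        ]
[ 604.08420636 -222.69203297   60.        ]
[ 532.65897795 -228.40883868   60.        ]
[489.53879874 179.06429084  60.        ]
```

Run:
```python
from station import bot
import numpy as np,cv2
from h import *
s=bot.camera("side"); im=s["pixels"][:,:,::-1].copy()
C=np.array([547.5,-21]); yv=np.array([-.1017,.9948])
out=[]
for sg,z3 in ((1,0),(-1,0)):
    h=C+sg*163*yv
    u,v=proj(s,np.array([*h,35]))
    u0,v0=int(u)-22,int(v)-18
    a=im[v0:v0+44,u0:u0+46]
    k=8
    b=cv2.resize(a,None,fx=k,fy=k,interpolation=cv2.INTER_CUBIC); o=b.copy()
    for z,r,col in ((14,27,(255,0,0)),(24,27,(0,0,255)),(34,32.5,(0,255,0)),(46,30,(255,0,255))):
        th=np.linspace(0,2*np.pi,60)
        P=np.array([proj(s,np.array([h[0]+r*np.cos(t),h[1]+r*np.sin(t),z])) for t in th])
        P=((P-[u0,v0]+.5)*k-.5).astype(int)
        cv2.polylines(o,[P],True,col,1)
    out.append(np.vstack([b,o]))
cv2.imwrite('pics/tubes.png',cv2.resize(np.hstack(out),None,fx=.85,fy=.85))
```

```text
(no output)
```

View pics/tubes.png

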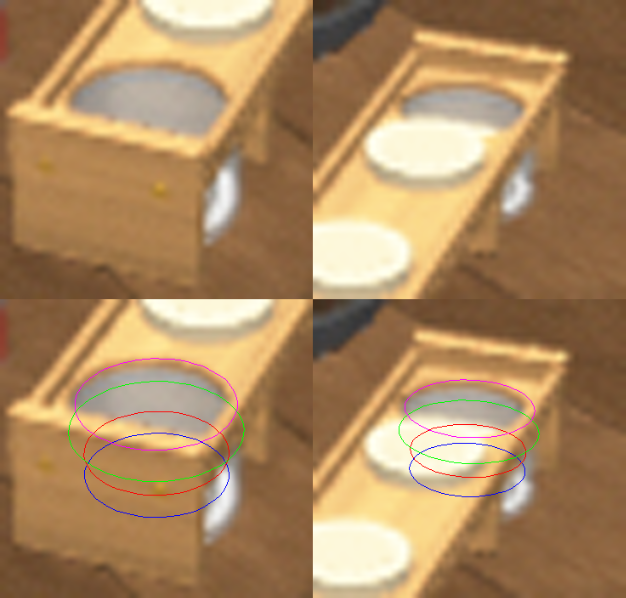

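Run:
```python
import numpy as np,cv2
im=cv2.imread('pics/side0.png')
from h import *
a=im[236:258,312:334]; b=im[173:195,343:365]
d=im[168:190,338:360]
k=18
o=np.hstack([cv2.resize(x,None,fx=k,fy=k,interpolation=cv2.INTER_NEAREST) for x in (a,b)])
cv2.imwrite('pics/win.png',o)
print(im[238:256,320:329].tolist()[::2][:1])
h=im[168:186,344:364]
cv2.imwrite('pics/hole.png',cv2.resize(h,None,fx=28,fy=28,interpolation=cv2.INTER_NEAREST))
```

```text
[[[130, 192, 239], [113, 178, 230], [75, 119, 162], [66, 100, 133], [62, 101, 137], [67, 113, 154], [73, 120, 163], [77, 124, 170], [64, 104, 142]]]
```

View pics/win.png

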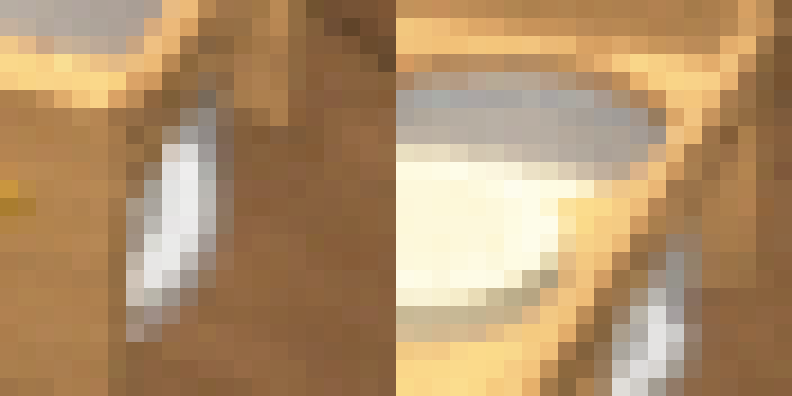

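View pics/hole.png

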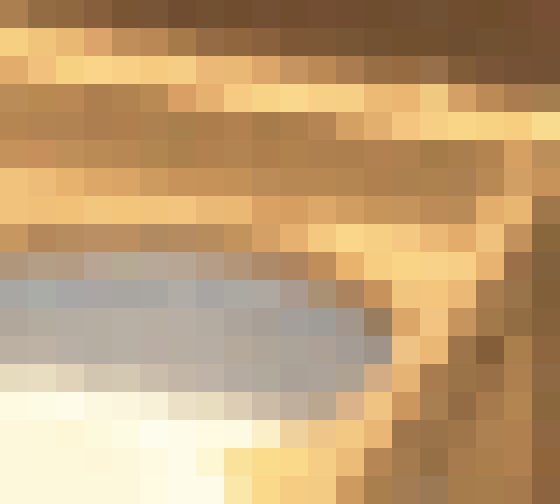

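Run:
```python
from station import bot
from h import *
c=bot.camera("top"); s=bot.camera("side")
print("barrel base",ray(s,282,165,0),ray(s,310,172,0),ray(s,338,160,0))
b=ray(s,310,172,0)
print("top vis vase front px(410,160) z=0,150,250,400:",[ray(c,410,160,z).round() for z in (0,150,250,400)])
print("bouquet edge (440,165),(380,80):",[ray(c,440,165,z).round() for z in (250,350,450)],[ray(c,380,80,z).round() for z in (250,350,450)])
for z in (100,200,300,400,500): print(z,proj(s,np.array([*b[:2],z])),proj(c,np.array([*b[:2],z])))
print("mug top",ray(c,464,225,84),"mug2",ray(c,465,178,84))
```

```text
barrel base [ 866.18209641 -268.47617041    0.        ] [ 746.90878074 -261.74381155    0.        ] [ 701.55478998 -401.55644515    0.        ]
top vis vase front px(410,160) z=0,150,250,400: [array([ 690., -291.,    0.]), array([ 664., -261.,  150.]), array([ 647., -241.,  250.]), array([ 621., -210.,  400.])]
bouquet edge (440,165),(380,80): [array([ 634., -312.,  250.]), array([ 618., -285.,  350.]), array([ 602., -259.,  450.])] [array([ 845., -174.,  250.]), array([ 810., -159.,  350.]), array([ 774., -145.,  450.])]
100 [309.73452049 145.5295445 ] [405.80498947 133.27701452]
200 [309.45032776 117.19322938] [413.28323406 124.16119572]
300 [309.14537094  86.78656547] [422.12595854 113.38210537]
400 [308.81728808  54.07404917] [432.74409672 100.43882403]
500 [308.46334491  18.78305096] [445.73200815  84.60684023]
mug top [ 496.72163778 -414.70107055   84.        ] mug2 [ 624.76524258 -422.89822031   84.        ]
```

```bash
cat >> h.py <<'E'
C=np.array([547.8,-20.5]); YV=np.array([-.1017,.9948]); XV=np.array([.9948,.1017]); ANG=np.arctan2(YV[1],YV[0])
def lane(s,w=0): return C+s*YV+w*XV
def units(cur,tgt,z0,z1,a0,a1):
    d=np.array(tgt)-cur; x=np.array([np.cos(a0),np.sin(a0)]); y=np.array([np.sin(a0),-np.cos(a0)])
    return [round(d@x/25,3),round(d@y/25,3),round((z0-z1)/25,3),round(-np.degrees(a1-a0)/8,3)]
def now(bot):
    s=bot.sense(); from scipy.spatial.transform import Rotation as Ro
    R=Ro.from_rotvec(s["eef_rot"]).as_matrix(); p=s["tool_pos"]
    d=p[:2]-C
    return s,dict(t=s["t"],p=p.round(1),ang=float(np.arctan2(R[1,0],R[0,0])),s=float(d@YV),w=float(d@XV),tilt=R[2].round(4),f=s["force"].round(1),width=float(s["width"]),dang=float(ANG-np.arctan2(R[1,0],R[0,0])))
E
python3 - <<'E'
from h import *
print(ANG,units([195.1,-487.4],lane(50),242.3,130,np.arctan2(.3716,.928),ANG))
E
```

```text
1.672673996857705 [np.float64(20.59), np.float64(-14.016), 4.492, np.float64(-9.252)]
```

play_rows(increments=[[0.5,1.5,-1,0,0,0,-0.7],[0.5,3,-2,0,0,0,-1.4],[0.5,4.5,-3,0,0,0,-2.1],[0.5,6,-4,0,0,0,-2.8],[0.5,7.5,-5.1,0,0,0,-3.5],[0.5,9,-6.1,0,0,0,-4.2],[0.5,10.5,-7.1,0,0,0,-4.9],[0.5,12,-8.2,0,0,0,-5.6],[0.5,13.5,-9.2,0,0,0,-6.3],[0.5,15,-10.2,0,0,0,-7],[0.5,16.5,-11.2,0,0,0,-7.7],[0.5,18,-12.2,0,0,0,-8.4]])

```text
t: 1.55
tool_pos: [500.4, -35.2, 242.5]
eef_rot: [2.235, 2.207, 0.0]
force: [0.5, -0.9, 1.1]
width: 21.3
```

Run:
```python
from station import bot
from h import *
s,n=now(bot);print(n,s["joints"].round(2))
print(units(n["p"][:2],lane(50),n["p"][2],130,n["ang"],ANG))
```

```text
{'t': 1.55, 'p': array([500.4, -35.2, 242.5]), 'ang': 1.5579888641464075, 's': -9.814981110528711, 'w': -48.67218052429231, 'tilt': array([-4.e-04,  8.e-04, -1.e+00]), 'f': array([ 0.5, -0.9,  1.1]), 'width': 21.336518882258563, 'dang': 0.11468513271129743} [-0.2  -0.01  0.04  1.62 -0.    1.38]
[np.float64(2.599), np.float64(1.659), np.float64(4.5), np.float64(-0.821)]
```

play_rows(increments=[[0.5,1.3,0.8,1,0,0,-0.4],[0.5,2.6,1.66,2.5,0,0,-0.82],[0.5,2.6,1.66,4,0,0,-0.82],[0.5,2.6,1.66,4.5,0,0,-0.82],[0.5,2.6,1.66,4.5,0,0,-0.82],[0.5,2.6,1.66,4.5,0,0,-0.82]])

```text
t: 2.15
tool_pos: [542.6, 26.5, 131.4]
eef_rot: [2.111, 2.325, 0.001]
force: [-0.2, -0.3, -0.1]
width: 21.1
```

Run:
```python
from station import bot
from h import *
s,n=now(bot);print(n)
print(units(n["p"][:2],lane(50),n["p"][2],75,n["ang"],ANG))
for k in("top","side"):
    c=bot.camera(k); P=c["pixels"][:,:,::-1]
    u,v=proj(c,np.array([*lane(20),60])); u,v=int(u),int(v)
    a=P[v-55:v+45,u-90:u+90] if k=="top" else P[v-70:v+60,u-75:u+75]
    cv2.imwrite(f"pics/{k}1.png",cv2.resize(a,None,fx=4,fy=4,interpolation=cv2.INTER_CUBIC))
```

```text
{'t': 2.15, 'p': array([542.6,  26.5, 131.4]), 'ang': 1.6669948399481833, 's': 47.31015076812179, 'w': -0.3877056206273902, 'tilt': array([-5.0e-04,  1.7e-03, -1.0e+00]), 'f': array([-0.2, -0.3, -0.1]), 'width': 21.11433731463425, 'dang': 0.005679156909521588}
[np.float64(0.109), np.float64(0.015), np.float64(2.256), np.float64(-0.041)]
```

View pics/top1.png

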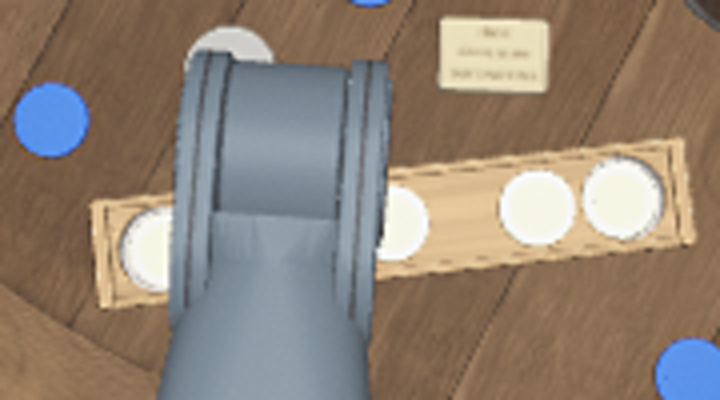

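View pics/side1.png

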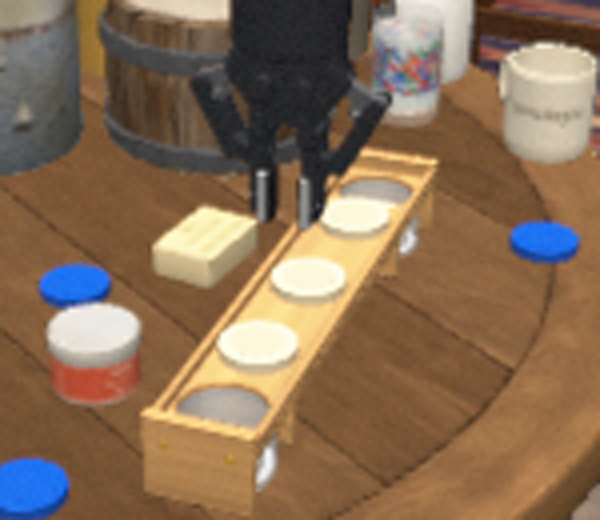

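play_rows(increments=[[0.5,0.1,0,1,0,0,0],[0.5,0.1,0,2,0,0,0],[0.5,0.1,0,2.4,0,0,0],[0.5,0.1,0,2.7,0,0,0],[0.5,0.1,0,2.7,0,0,0],[0.5,0.1,0,2.8,0,0,0],[0.5,0.1,0,2.8,0,0,0]])

```text
t: 2.95
tool_pos: [542.7, 29.7, 60.9]
eef_rot: [2.11, 2.326, 0.002]
force: [-0.6, 0.3, 0.7]
width: 21.2
```

Run:
```python
from station import bot
from h import *
s,n=now(bot);print(n)
for k in("side",):
    c=bot.camera(k); P=c["pixels"][:,:,::-1]
    u,v=proj(c,np.array([*lane(50),60])); u,v=int(u),int(v)
    a=P[v-50:v+50,u-50:u+50]
    cv2.imwrite(f"pics/{k}2.png",cv2.resize(a,None,fx=6,fy=6,interpolation=cv2.INTER_CUBIC))
```

```text
{'t': 2.95, 'p': array([542.7,  29.7,  60.9]), 'ang': 1.66801400015812, 's': 50.41885229862304, 'w': 0.021157820061274403, 'tilt': array([-3.0e-04,  1.8e-03, -1.0e+00]), 'f': array([-0.6,  0.3,  0.7]), 'width': 21.219394665083755, 'dang': 0.004659996699584834}
```

View pics/side2.png

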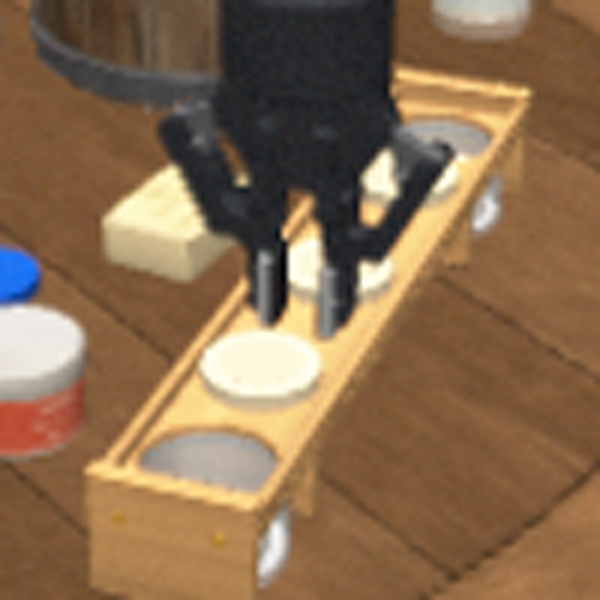

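play_rows(increments=[[0.5,0,0,0.1,0,0,-0.03],[0.5,0.2,0,0.1,0,0,-0.03],[0.5,0.4,0,0.1,0,0,-0.03],[0.5,0.6,0,0.1,0,0,-0.03],[0.5,0.8,0,0.1,0,0,-0.03],[0.5,1.0,0,0.1,0,0,-0.03],[0.5,1.2,0,0.1,0,0,-0.03],[0.5,1.4,0,0.1,0,0,-0.03],[0.5,1.6,0,0.1,0,0,-0.03],[0.5,1.7,0,0.1,0,0,-0.03],[0.5,1.8,0,0.1,0,0,-0.03],[0.5,1.8,0,0.1,0,0,-0.03]])

```text
t: 4.2
tool_pos: [537.5, 74.9, 57.3]
eef_rot: [-2.105, -2.332, -0.0]
force: [0.1, 0.3, -0.3]
width: 21.4
```

```bash
cat > look.py <<'E'
import sys
from station import bot
from h import *
s,n=now(bot);print(n)
c=bot.camera("side"); P=c["pixels"][:,:,::-1]
S=float(sys.argv[2])
u,v=proj(c,np.array([*lane(S),60])); u,v=int(u),int(v)
a=P[v-42:v+38,u-50:u+50]
cv2.imwrite(f"pics/{sys.argv[1]}.png",cv2.resize(a,None,fx=7,fy=7,interpolation=cv2.INTER_CUBIC))
E
python3 look.py s3 120
```

```text
{'t': 4.2, 'p': array([537.5,  74.9,  57.3]), 'ang': 1.6726914739867218, 's': 95.90561325303467, 'w': -0.5738994447455911, 'tilt': array([ 1.e-04, -0.e+00, -1.e+00]), 'f': array([ 0.1,  0.3, -0.3]), 'width': 21.371165094169218, 'dang': -1.7477129016896242e-05}
```

View pics/s3.png

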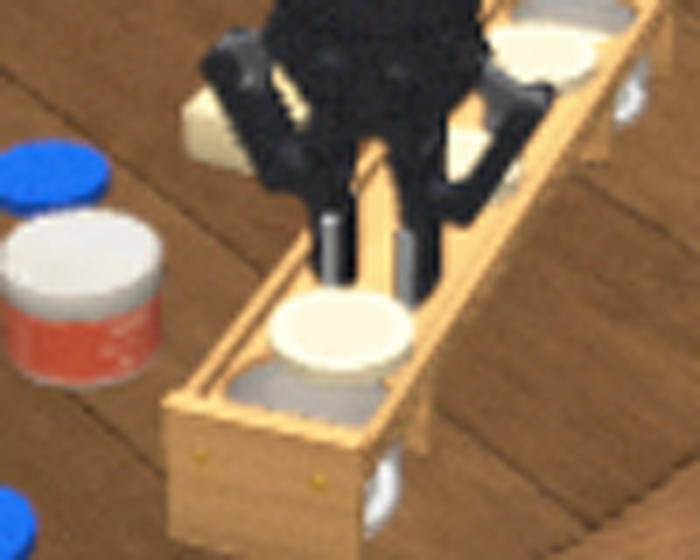

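play_rows(increments=[[0.5,0.15,0.03,0,0,0,0],[0.5,0.3,0.03,0,0,0,0],[0.5,0.42,0.03,0,0,0,0],[0.5,0.54,0.03,0,0,0,0],[0.5,0.66,0.03,0,0,0,0],[0.5,0.78,0.03,0,0,0,0],[0.5,0.9,0.03,0,0,0,0],[0.5,1.0,0.03,0,0,0,0],[0.5,1.1,0.03,0,0,0,0],[0.5,1.16,0.03,0,0,0,0],[0.5,1.16,0.03,0,0,0,0]])

```text
t: 5.35
tool_pos: [535.3, 103.7, 57.3]
eef_rot: [-2.105, -2.332, -0.0]
force: [-0.4, -0.3, -0.3]
width: 21.1
```

```bash
python3 look.py s4 140
```

```text
{'t': 5.35, 'p': array([535.3, 103.7,  57.3]), 'ang': 1.672697301361953, 's': 124.85891799726681, 'w': 0.17242409698220665, 'tilt': array([ 1.e-04, -0.e+00, -1.e+00]), 'f': array([-0.4, -0.3, -0.3]), 'width': 21.068014166349446, 'dang': -2.3304504248145008e-05}
```

View pics/s4.png

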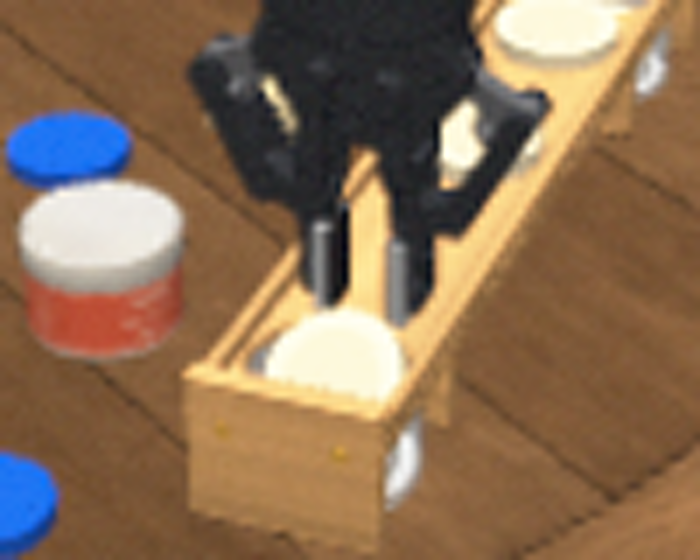

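play_rows(increments=[[0.5,0.1,0,0,0,0,0],[0.5,0.2,0,0,0,0,0],[0.5,0.25,0,0,0,0,0],[0.5,0.25,0,0,0,0,0]])

```text
t: 5.8
tool_pos: [534.6, 109.9, 57.3]
eef_rot: [-2.106, -2.332, 0.0]
force: [-0.0, 0.3, -0.3]
width: 21.3
```

```bash
python3 look.py s5 140
```

```text
{'t': 5.8, 'p': array([534.6, 109.9,  57.3]), 'ang': 1.6726043979082286, 's': 131.056916664888, 'w': 0.16483607634977107, 'tilt': array([ 0.e+00, -1.e-04, -1.e+00]), 'f': array([-0. ,  0.3, -0.3]), 'width': 21.31260635009478, 'dang': 6.959894947633494e-05}
```

View pics/s5.png

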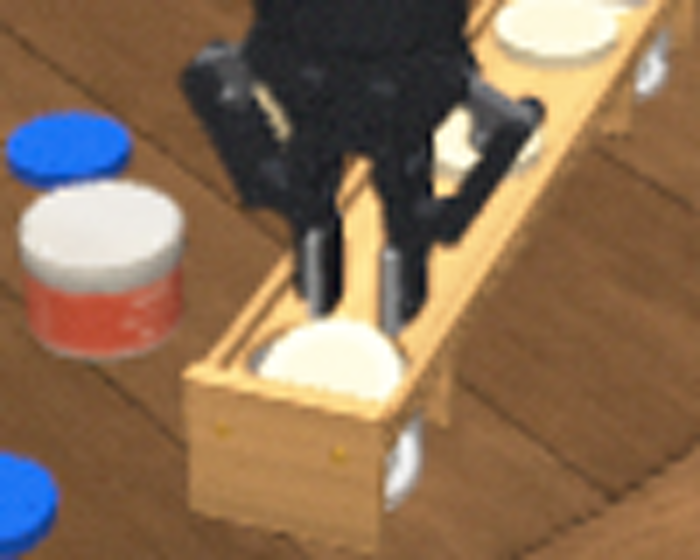

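play_rows(increments=[[0.5,0.12,0,0,0,0,0],[0.5,0.24,0,0,0,0,0],[0.5,0.3,0,0,0,0,0],[0.5,0.3,0,0,0,0,0]])

```text
t: 6.25
tool_pos: [534.0, 117.3, 57.4]
eef_rot: [2.105, 2.331, -0.0]
force: [0.1, -0.3, 0.7]
width: 21.2
```

```bash
python3 look.py s6 140
```

```text
{'t': 6.25, 'p': array([534. , 117.3,  57.4]), 'ang': 1.6726650142195671, 's': 138.51141185254912, 'w': 0.2695818035861303, 'tilt': array([-3.e-04,  2.e-04, -1.e+00]), 'f': array([ 0.1, -0.3,  0.7]), 'width': 21.195386596756073, 'dang': 8.982638137755572e-06}
```

View pics/s6.png

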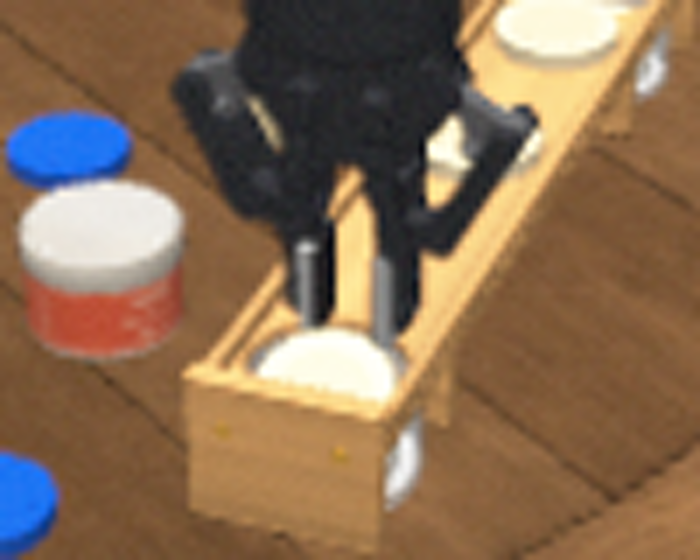

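play_rows(increments=[[0.5,-0.4,0,0,0,0,0],[0.5,-0.8,0,-1,0,0,0],[0.5,-2,0,-2.4,0,0,0],[0.5,-3.5,0,-2.4,0,0,0],[0.5,-5,0,-2.4,0,0,0],[0.5,-6.5,0,-2.4,0,0,0],[0.5,-7.5,0,-2.4,0,0,0],[0.5,-7.5,0,-2,0,0,0],[0.5,-7.5,0,-2,0,0,0]])

```text
t: 7.2
tool_pos: [551.6, -69.9, 105.5]
eef_rot: [-2.106, -2.327, 0.002]
force: [-0.6, 1.6, -0.3]
width: 21.4
```

```bash
python3 look.py s7 130;python3 - <<'E'
from station import bot
from h import *
c=bot.camera("top"); P=c["pixels"][:,:,::-1]
u,v=proj(c,np.array([*lane(100),60])); u,v=int(u),int(v)
cv2.imwrite("pics/t7.png",cv2.resize(P[v-30:v+35,u-50:u+50],None,fx=7,fy=7,interpolation=cv2.INTER_CUBIC))
E
```

```text
{'t': 7.2, 'p': array([551.6, -69.9, 105.5]), 'ang': 1.6704790906535978, 's': -49.49147835196096, 'w': -1.2253031044684337, 'tilt': array([ 0.0017, -0.003 , -1.    ]), 'f': array([-0.6,  1.6, -0.3]), 'width': 21.358458718156605, 'dang': 0.0021949062041071166}
```

View pics/s7.png

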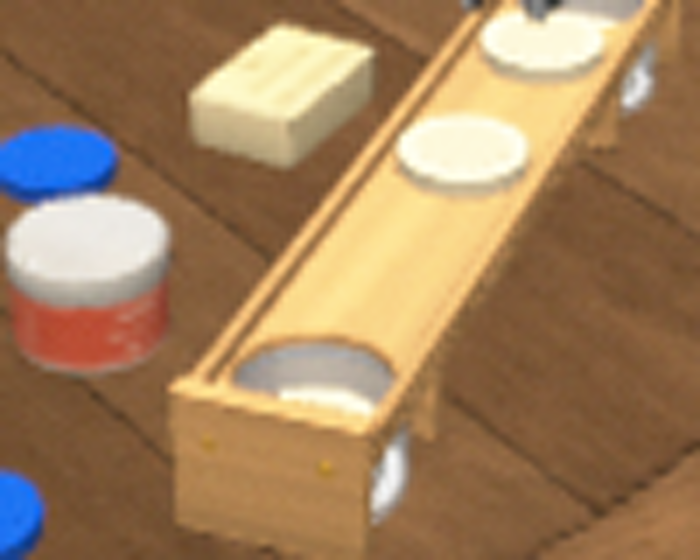

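View pics/t7.png

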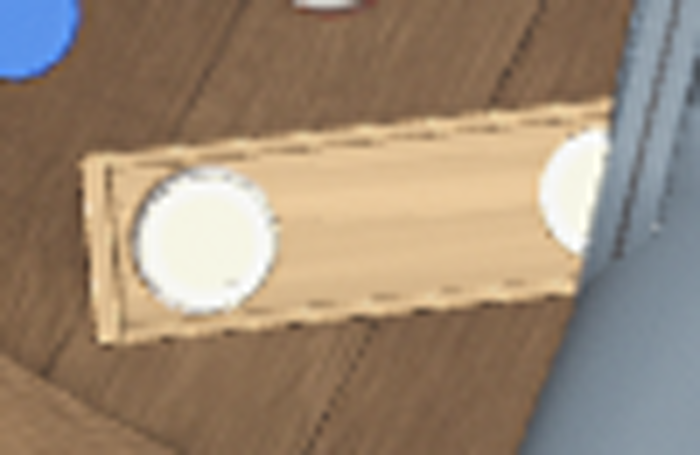

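```bash
cat > ov.py <<'E'
import sys
from station import bot
from h import *
c=bot.camera("side"); P=c["pixels"][:,:,::-1]; S=float(sys.argv[2])
h=lane(S); u,v=proj(c,np.array([*h,46])); u0,v0=int(u)-19,int(v)-12;k=14
a=P[v0:v0+26,u0:u0+38]; b=cv2.resize(a,None,fx=k,fy=k,interpolation=cv2.INTER_CUBIC);o=b.copy()
dx,dy=map(float,sys.argv[3:5])
for z,r,col in ((24,27,(0,0,255)),(34,27,(0,200,0)),(46,30,(255,0,255))):
    Q=np.array([proj(c,np.array([h[0]+r*np.cos(t),h[1]+r*np.sin(t),z])) for t in np.linspace(0,2*np.pi,60)])
    cv2.polylines(o,[((Q-[u0,v0]+.5+[dx,dy])*k).astype(int)],True,col,1)
cv2.imwrite(f"pics/{sys.argv[1]}.png",cv2.resize(np.vstack([b,o]),None,fx=.8,fy=.8))
E
python3 ov.py o7 163 -0.8 0.4
```

```text
(no output)
```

View pics/o7.png

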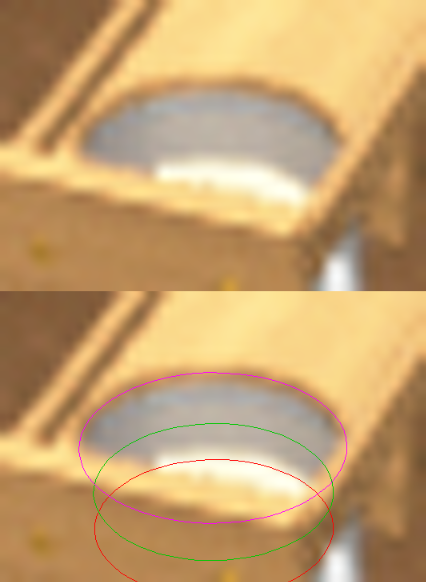

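play_rows(increments=[[0.5,0,0.04,0.8,0,0,0],[0.5,0,0.04,1.5,0,0,0],[0.5,0,0.04,1.92,0,0,0],[0.5,0,0.04,1.92,0,0,0],[0.5,0,0.04,1.92,0,0,0]])

```text
t: 7.85
tool_pos: [554.0, -68.6, 59.6]
eef_rot: [2.104, 2.332, 0.0]
force: [-0.0, 0.3, 1.0]
width: 21.5
```

```bash
python3 look.py s8 -60
```

```text
{'t': 7.85, 'p': array([554. , -68.6,  59.6]), 'ang': 1.6734402142815659, 's': -48.5310249370278, 'w': 1.3196713081849856, 'tilt': array([-0.e+00,  2.e-04, -1.e+00]), 'f': array([-0. ,  0.3,  1. ]), 'width': 21.491443483389755, 'dang': -0.0007662174238609598}
```

View pics/s8.png

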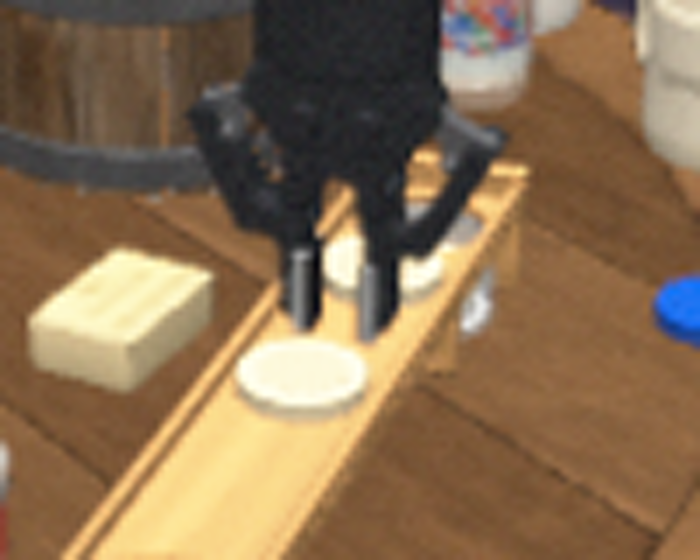

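play_rows(increments=[[0.5,0,-0.05,0.09,0,0,0],[0.5,-0.35,-0.05,0.09,0,0,0],[0.5,-0.7,-0.05,0.09,0,0,0],[0.5,-1.05,-0.05,0.09,0,0,0],[0.5,-1.4,-0.05,0.09,0,0,0],[0.5,-1.7,-0.05,0.09,0,0,0],[0.5,-1.9,-0.05,0.09,0,0,0],[0.5,-2.1,-0.05,0.09,0,0,0],[0.5,-2.3,-0.05,0.09,0,0,0],[0.5,-2.45,-0.05,0.09,0,0,0],[0.5,-2.6,-0.05,0.09,0,0,0],[0.5,-2.7,-0.05,0.09,0,0,0]])

```text
t: 9.1
tool_pos: [559.6, -136.7, 57.2]
eef_rot: [2.106, 2.331, 0.0]
force: [0.5, 0.5, 2.8]
width: 21.4
```

```bash
python3 look.py s9 -120
```

```text
{'t': 9.1, 'p': array([ 559.6, -136.7,   57.2]), 'ang': 1.6724561762043322, 's': -116.77860207986275, 'w': -0.036609350468691335, 'tilt': array([ 2.e-04,  2.e-04, -1.e+00]), 'f': array([0.5, 0.5, 2.8]), 'width': 21.445367730262056, 'dang': 0.0002178206533727245}
```

View pics/s9.png

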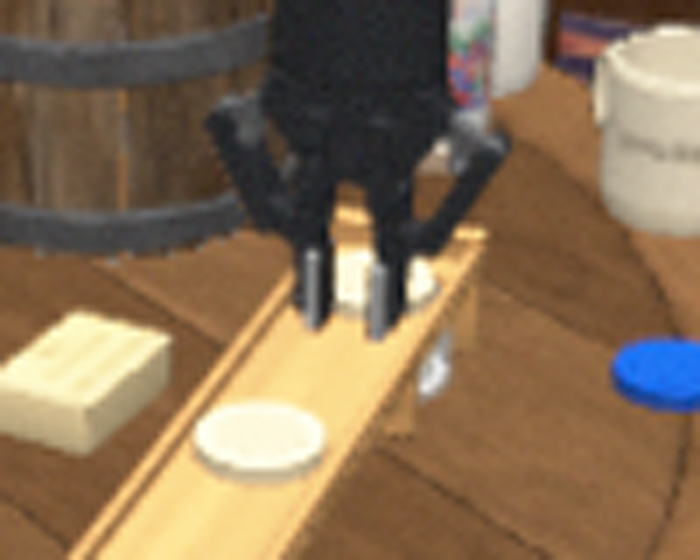

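play_rows(increments=[[0.5,-0.15,0,0,0,0,0],[0.5,-0.3,0,0,0,0,0],[0.5,-0.42,0,0,0,0,0],[0.5,-0.54,0,0,0,0,0],[0.5,-0.66,0,0,0,0,0],[0.5,-0.76,0,0,0,0,0],[0.5,-0.86,0,0,0,0,0],[0.5,-0.86,0,0,0,0,0]])

```text
t: 9.95
tool_pos: [561.8, -158.5, 57.2]
eef_rot: [2.106, 2.33, -0.0]
force: [-0.4, 1.4, 2.7]
width: 21.2
```

```bash
python3 look.py s10 -120
```

```text
{'t': 9.95, 'p': array([ 561.8, -158.5,   57.2]), 'ang': 1.671954513218975, 's': -138.66492287699896, 'w': -0.08002528021800251, 'tilt': array([-6.e-04,  1.e-04, -1.e+00]), 'f': array([-0.4,  1.4,  2.7]), 'width': 21.216576155457048, 'dang': 0.0007194836387298675}
```

View pics/s10.png

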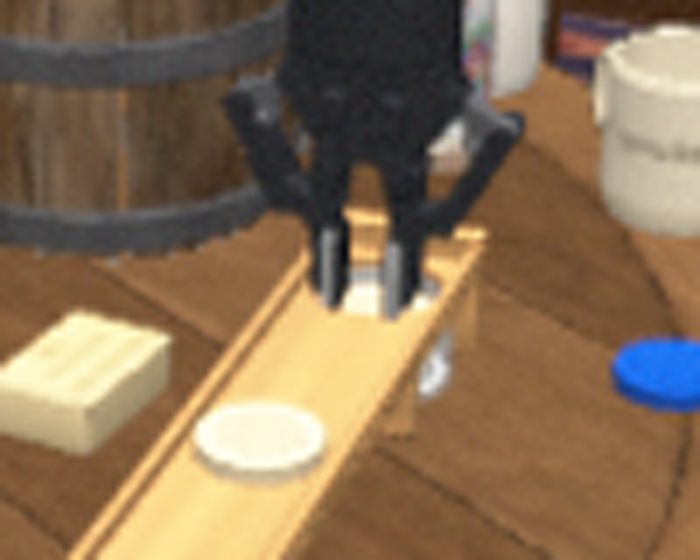

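play_rows(increments=[[0.5,0.4,0,0,0,0,0],[0.5,0.9,0,-1,0,0,0],[0.5,2.2,0,-2.6,0,0,0],[0.5,3.5,0,-3,0,0,0],[0.5,3.5,0,-3,0,0,0],[0.5,3.5,0,-3,0,0,0]])

```text
t: 10.6
tool_pos: [552.7, -70.1, 131.9]
eef_rot: [2.103, 2.333, -0.001]
force: [-0.2, 0.5, -0.3]
width: 21.1
```

```bash
python3 look.py s11 -120; python3 ov.py o11 -163 -0.6 0.4
```

```text
{'t': 10.6, 'p': array([552.7, -70.1, 131.9]), 'ang': 1.6742687072076845, 's': -49.822118580474964, 'w': -0.18633902943721428, 'tilt': array([-1.e-03, -1.e-04, -1.e+00]), 'f': array([-0.2,  0.5, -0.3]), 'width': 21.075964899047634, 'dang': -0.0015947103499796}
```

View pics/s11.png

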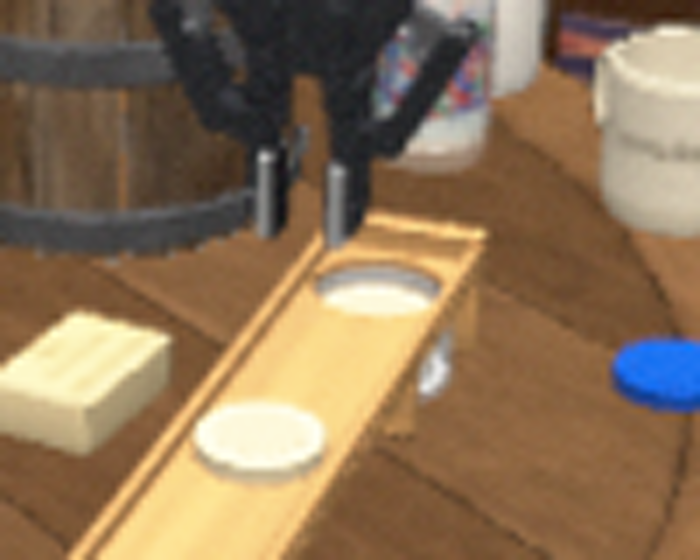

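View pics/o11.png

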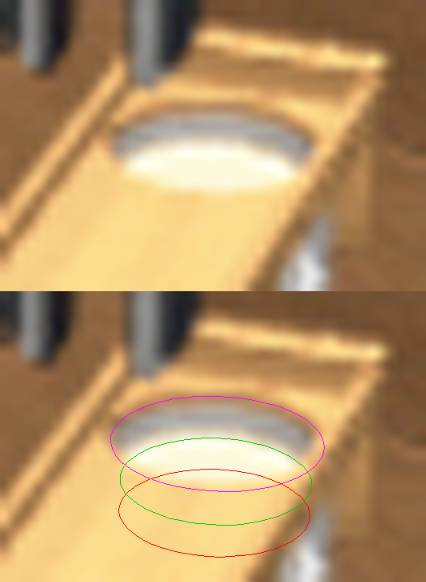

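Tube −y now shows its top at the line (34 mm), and +y stands at 24 mm. So +y is tube_b, and round_2 goes there.

play_rows(increments=[[0.5,0,0.02,1,0,0,0],[0.5,0,0.02,2,0,0,0],[0.5,0,0.02,2.7,0,0,0],[0.5,0,0.02,2.98,0,0,0],[0.5,0.1,0.02,2.98,0,0,0],[0.5,0.4,0.02,2.98,0,0,0],[0.5,0.8,0.02,2.98,0,0,0],[0.5,1.2,0.02,2.98,0,0,0],[0.5,1.6,0.02,2.98,0,0,0],[0.5,2,0.02,2.98,0,0,0],[0.5,2.4,0.02,2.98,0,0,0],[0.5,2.7,0.02,2.98,0,0,0]])

```text
t: 11.9
tool_pos: [546.1, -2.3, 57.3]
eef_rot: [-2.104, -2.332, 0.0]
force: [-0.2, -0.1, 0.2]
width: 21.3
```

```bash
python3 look.py s12 60
```

```text
{'t': 11.9, 'p': array([546.1,  -2.3,  57.3]), 'ang': 1.673295049412443, 's': 18.22927855487234, 'w': 0.18898960362891676, 'tilt': array([ 4.e-04, -5.e-04, -1.e+00]), 'f': array([-0.2, -0.1,  0.2]), 'width': 21.26701455419622, 'dang': -0.0006210525547380996}
```

View pics/s12.png

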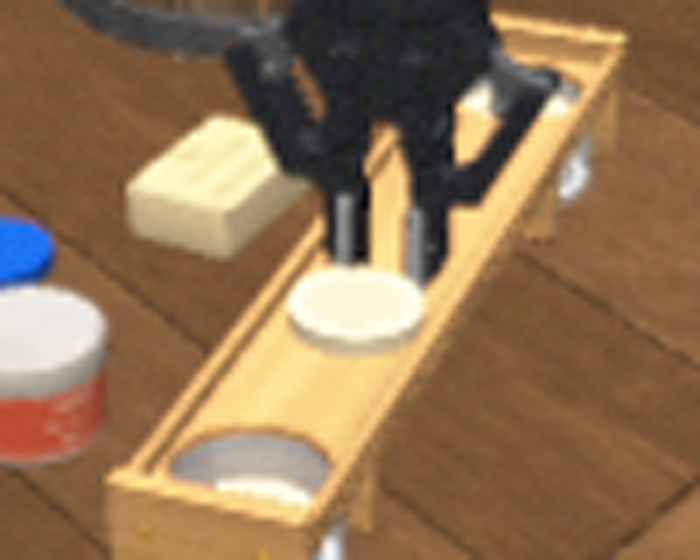

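Now s=18; push on to about 110.

play_rows(increments=[[0.5,0.35,0,0,0,0,0],[0.5,0.7,0,0,0,0,0],[0.5,1.05,0,0,0,0,0],[0.5,1.4,0,0,0,0,0],[0.5,1.75,0,0,0,0,0],[0.5,2.1,0,0,0,0,0],[0.5,2.45,0,0,0,0,0],[0.5,2.75,0,0,0,0,0],[0.5,3.0,0,0,0,0,0],[0.5,3.2,0,0,0,0,0],[0.5,3.4,0,0,0,0,0],[0.5,3.6,0,0,0,0,0]])

```text
t: 13.15
tool_pos: [537.4, 86.1, 57.6]
eef_rot: [2.106, 2.331, -0.0]
force: [0.6, -1.3, -0.6]
width: 21.5
```

play_rows(increments=[[0.5,0.15,0,0,0,0,0],[0.5,0.3,0,0,0,0,0],[0.5,0.45,0,0,0,0,0],[0.5,0.6,0,0,0,0,0],[0.5,0.75,0,0,0,0,0],[0.5,0.9,0,0,0,0,0],[0.5,1.05,0,0,0,0,0],[0.5,1.18,0,0,0,0,0],[0.5,1.22,0,0,0,0,0],[0.5,1.22,0,0,0,0,0]])

```text
t: 14.15
tool_pos: [534.2, 116.4, 57.5]
eef_rot: [2.105, 2.332, -0.0]
force: [0.3, 0.2, -0.4]
width: 21.5
```

```bash
python3 look.py s13 140
```

```text
{'t': 14.15, 'p': array([534.2, 116.4,  57.5]), 'ang': 1.6726352847320252, 's': 137.54497127808057, 'w': 0.43227034762859035, 'tilt': array([-1.e-04, -0.e+00, -1.e+00]), 'f': array([ 0.3,  0.2, -0.4]), 'width': 21.499991999711696, 'dang': 3.8712125679740694e-05}
```

View pics/s13.png

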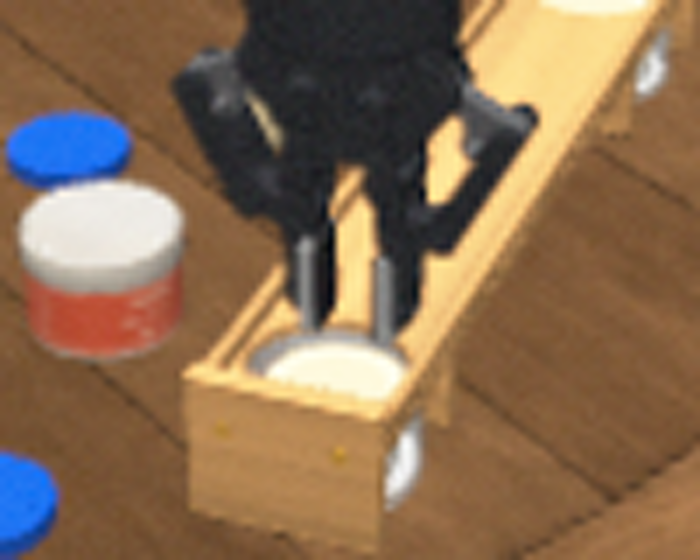

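play_rows(increments=[[0.5,-0.4,0,0,0,0,0],[0.5,-0.8,0,-1,0,0,0],[0.5,-2,0,-2.8,0,0,0],[0.5,-3.5,-1,-4.5,0,0,0],[0.5,-5,-2.5,-6,0,0,0],[0.5,-5,-4.5,-6,0,0,0],[0.5,-5,-6.5,-6,0,0,0],[0.5,-5,-6.5,-6,0,0,0]])

```text
t: 15.0
tool_pos: [382.3, -25.9, 208.5]
eef_rot: [2.108, 2.328, -0.001]
force: [0.2, 0.4, 0.7]
width: 21.5
```

```bash
python3 look.py s14 0; python3 ov.py o14 163 -0.8 0.4;  python3 ov.py o15 -163 -0.6 0.4;python3 - <<'E'
import cv2,numpy as np
cv2.imwrite('pics/o16.png',np.hstack([cv2.imread('pics/o14.png'),cv2.imread('pics/o15.png')])[:, :800])
from station import bot
c=bot.camera("top"); cv2.imwrite('pics/t16.png',cv2.resize(c["pixels"][175:245,230:410,::-1],None,fx=4.4,fy=4.4,interpolation=cv2.INTER_CUBIC))
E
```

```text
{'t': 15.0, 'p': array([382.3, -25.9, 208.5]), 'ang': 1.6698494721531125, 's': 11.434069576532266, 'w': -165.22186052146805, 'tilt': array([-1.e-03,  1.e-04, -1.e+00]), 'f': array([0.2, 0.4, 0.7]), 'width': 21.467851877877234, 'dang': 0.0028245247045923794}
```

View pics/s14.png

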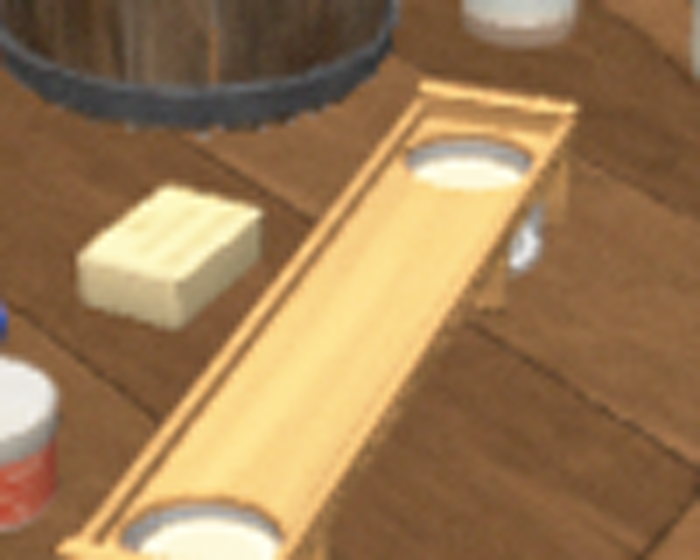

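View pics/o16.png

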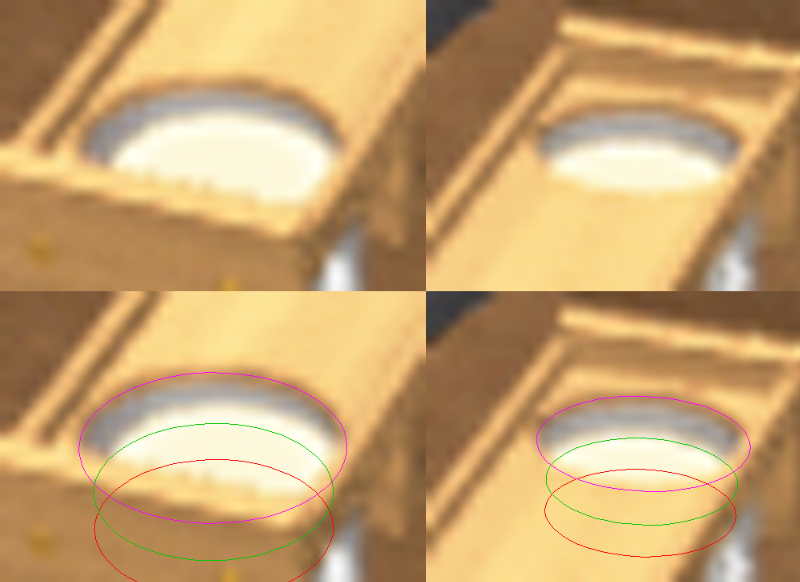

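View pics/t16.png

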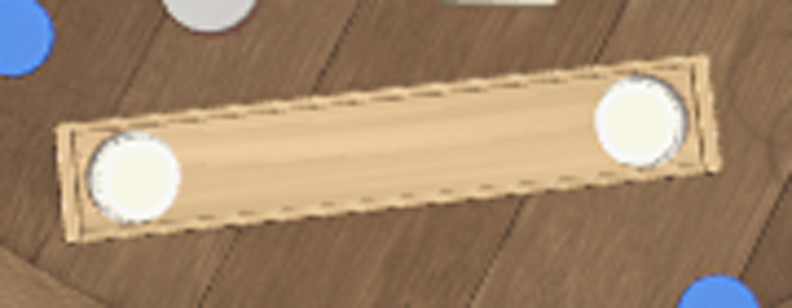

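Run:
```python
from station import bot
from h import *
from scipy.optimize import least_squares
c=bot.camera("top"); s=bot.camera("side")
def cen(S):
    im=c["pixels"].astype(float); u,v=proj(c,np.array([*lane(S),34])); u0,v0=int(u)-14,int(v)-14
    a=im[v0:v0+29,u0:u0+29]; g=cv2.resize(a,None,fx=8,fy=8,interpolation=cv2.INTER_CUBIC)
    m=(g[...,2]>205).astype(np.uint8)
    cn=max(cv2.findContours(m,0,1)[0],key=cv2.contourArea); e=cv2.fitEllipse(cv2.convexHull(cn))
    return np.array([u0,v0])+(np.array(e[0])+.5)/8-.5, np.array(e[1])/8
for S in (163,-163):
    p,ax=cen(S)
    for z in (34,):
        X=ray(c,*p,z)[:2]; d=X-C
        print(S,"top view: s,w off",d@YV-S,d@XV,"axes px",ax,"expected",54*472/(1363-34))
        # side overlay with this position
        P=s["pixels"][:,:,::-1]; h=lane(S);u,v=proj(s,np.array([*h,46])); u0,v0=int(u)-19,int(v)-12;k=14
        o=cv2.resize(P[v0:v0+26,u0:u0+38],None,fx=k,fy=k,interpolation=cv2.INTER_CUBIC)
        for zz,col in ((24,(0,0,255)),(34,(0,200,0)),(44,(255,0,0))):
            Y=ray(c,*p,zz)
            Q=np.array([proj(s,np.array([Y[0]+27*np.cos(t),Y[1]+27*np.sin(t),zz])) for t in np.linspace(0,2*np.pi,60)])
            cv2.polylines(o,[((Q-[u0,v0]+.5+[-.7,.4])*k).astype(int)],True,col,1)
        cv2.imwrite(f"pics/f{S}.png",o)
cv2.imwrite("pics/f.png",cv2.resize(np.hstack([cv2.imread("pics/f163.png"),cv2.imread("pics/f-163.png")]),None,fx=.75,fy=.75))
```

```text
163 top view: s,w off -0.1279171002676378 -0.3056276177361846 axes px [19.59333992 20.69344711] expected 19.178329571106094
-163 top view: s,w off 1.51737598989817 -0.4778048259586625 axes px [19.08045197 20.66160774] expected 19.178329571106094
```

View pics/f.png

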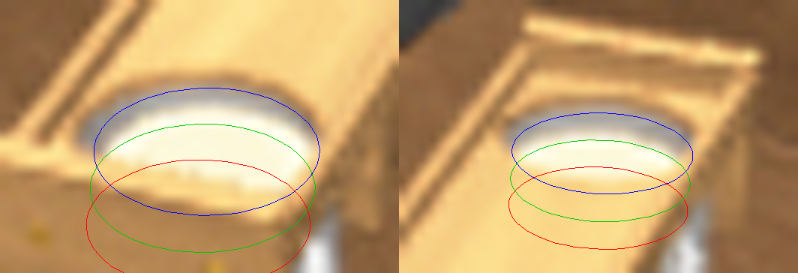

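Run:
```python
from station import bot
from h import *
c=bot.camera("top"); o=[]
for S in (163,-163):
    im=c["pixels"][:,:,::-1]; u,v=proj(c,np.array([*lane(S),40])); u0,v0=int(u)-16,int(v)-16;k=12
    g=cv2.resize(im[v0:v0+33,u0:u0+33],None,fx=k,fy=k,interpolation=cv2.INTER_NEAREST)
    g=np.clip((g.astype(float)-100)*1.65,0,255).astype(np.uint8)
    for z,r,col in ((46,30,(255,0,255)),(34,27,(0,200,0))):
        h=lane(S);Q=np.array([proj(c,np.array([h[0]+r*np.cos(t),h[1]+r*np.sin(t),z])) for t in np.linspace(0,2*np.pi,60)])
        cv2.polylines(g,[((Q-[u0,v0]+.5)*k).astype(int)],True,col,1)
    o.append(g)
cv2.imwrite("pics/tt.png",np.hstack(o))
```

```text
(no output)
```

View pics/tt.png

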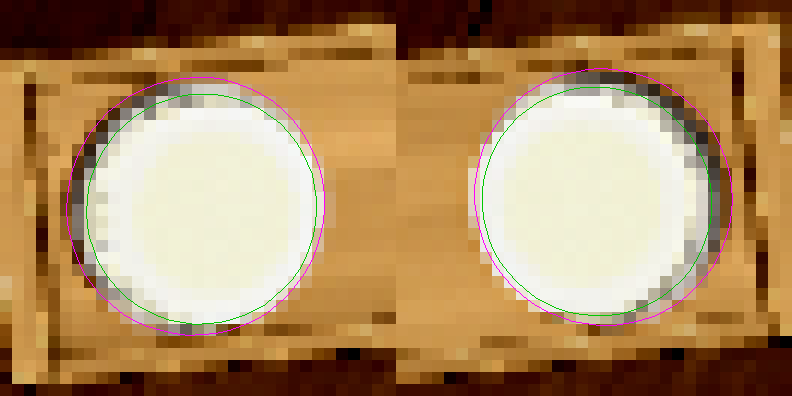

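Run:
```python
from station import bot
from h import *
s=bot.camera("side");P=s["pixels"][:,:,::-1];o2=[]
for S,ds,dw in ((163,-4.5,-1),(-163,0,0)):
    h=lane(S);u,v=proj(s,np.array([*h,46])); u0,v0=int(u)-19,int(v)-12;k=20
    o=cv2.resize(P[v0:v0+22,u0:u0+38],None,fx=k,fy=k,interpolation=cv2.INTER_CUBIC)[:, :]
    for tilt,col in ((0,(0,200,0)),(.1,(0,0,255)),(.2,(255,0,0))):
        Y=lane(S+ds,dw); th=np.linspace(0,2*np.pi,80)
        sg=np.sign(S)  # rear (toward middle) raised
        Q=np.array([proj(s,np.array([*(Y+27*np.cos(t)*YV+27*np.sin(t)*XV),34+27*(-sg*np.cos(t)+1)*np.sin(tilt)])) for t in th])
        cv2.polylines(o,[((Q-[u0,v0]+.5+[-.7,.4])*k).astype(int)],True,col,1)
    o2.append(o)
cv2.imwrite("pics/g.png",cv2.resize(np.hstack(o2),None,fx=.52,fy=.52))
```

```text
(no output)
```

View pics/g.png

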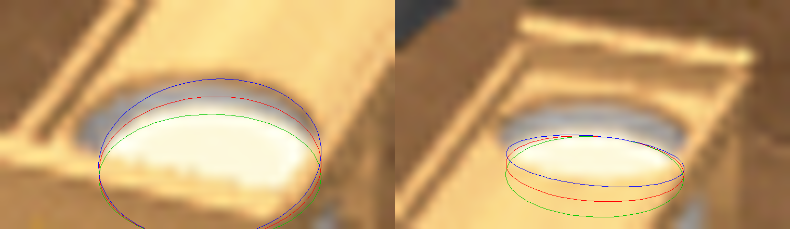

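Run:
```python
from station import bot
print(bot.close_job(), bot.sense()["t"])
```

```text
the job is handed in; nothing more can be done
the job is handed in; nothing more can be done
```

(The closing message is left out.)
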